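Reference reading on a plate luminometer

ROBOT

A 7-joint arm with a two-finger parallel gripper is mounted at the origin on a cart in front of the work surface, level with it; the furniture and walls round the work are solid. World frame = base frame: x ahead of the robot, y to its left, z up, the work surface at z = 0. Lengths are in mm, angles in rad, forces in N, time in s.
With the tool pointing down it reaches from about 400 to 875 mm from the base axis. Payload 4.4 kg.
Tool frame: the origin (TCP) lies midway between the tips of the shut fingers; the grasp point (between the pads) lies 19 mm behind it; x points along the fingers, y is the direction in which the jaws open and shut, and the axes are right-handed (so a half turn about x gives the same grasp; the last joint's range is limited). The gripper opens to 85 mm and grips with 20 to 120 N. Pads are 22 mm wide; open, the fingers measure 114 mm over their backs; the gripper's body (76 mm by 85 mm) begins 54 mm behind the grasp point. The pads swing forward as they close: fully open they stand 13 mm farther back than shut.
Start: joints at [-1.213, 0.628, 0.038, 1.517, -0.027, 0.996, -0.02], TCP at [267.276, 592.521, 231.313] pointing down, gripper open.
Joint ranges: [-3.06, 3.06], [-0.37, 2.12], [-1.25, 1.32], [0.18, 2.47], [-1.1, 4.24], [0.23, 1.98], [-2.94, 2.94]. Speed limits (rad/s): [2.57, 2.57, 3.14, 3.14, 3.14, 3.14, 3.14].

INTERFACE

Orientations are given as [roll, pitch, yaw] about the fixed x, y, z axes, in that order (R = Rz(yaw) Ry(pitch) Rx(roll)).
In Python, from cell import ctrl gives the robot as it stands.
- The arm moves only by the tool arm_command, never from a script. Its argument "series" is a list of rows, each a list of 7 numbers: the opening, from 0 (shut) to 1 (fully open), then the shift along the world's x, y, z in cm, then the turn, a rotation vector about the world's x, y, z in degrees. In form: [[claw, x, y, z, rx, ry, rz], ...]. A call has 1 to 20 rows; each row shifts and turns the commanded pose from where the row before left it; what a row does not reach is not made up. A row lasts 1/12 s, in which the tool goes at most 41.7 mm and 7.16 degrees, less where a joint would pass 70% of its speed; a pose out of reach is approached as far as the arm can. A call with a gripper value outside its range is refused whole. The fingers move at their own pace and stop on an object; the grip force is fixed at half the most. Time passes only in rows, so rows that do not move let the fingers close. It gives the time, the measured TCP pose, the force and the opening at its end, in the units of the state.
- ctrl.read_state(): the state, without advancing time (a new reading comes with each control period).
- ctrl.get_image(name): name is "side" or "top" or "wrist"; returns the picture (400x640x3 uint8, blue, green, red); there is no depth.
- ctrl.calibration(name): a dict with "fovy" (degrees; the focal length in pixels is half the picture's height over the tangent of half this angle, whatever the lens; pixels are square), "cx", "cy" (the principal point, pixels), "cam_to_world" (4x4, takes a point from camera to world coordinates); the wrist camera has in their place "T_tool_cam" (4x4, takes a point from camera to tool coordinates, whose origin is the TCP and whose axes are the tool frame's). Camera axes: x right, y up, looking along -z (the intrinsics and any distortion apply to the point x, -y, -z); pixel columns grow to the right and rows downward; lengths in mm; the calibration is good to about 2 mm. A picture is of the moment at which its call begins: read the wrist's pose just before it. calibration takes no time and is no camera call.
- ctrl.finish_job(): hands the job in, once; it reports no verdict.
Trained networks look in the newest picture that a camera, given by its name, has taken for a name from the list of things; names that differ only in an ending like _2 or _b are one class to them, and where a whole thing is asked for, a point or a joint stands for the part that bears it (a point fixed in the world has none). Each returns a list of dicts, best first, with "conf" (0 to 1); they miss things now and then, are a little off and sometimes report something else, mostly with a low value. They report only what shows in the picture. A call takes as long as a camera call.
- ctrl.spot_in(label, camera): "centre" ([x, y, z] in mm, in world coordinates, good to about 4 mm: the middle of the surface that is visible of it).
The state is a dict: "clock": time; "qpos": joint angles; "qd": joint speeds; "tau": joint torques, N m; "eef_pos": TCP position; "tool_rot": TCP orientation; "force": force on the tool from outside, world axes, zero at the start; "torque": the same for the moment, N m; "width": finger opening in mm.
Only numpy, scipy, OpenCV 4.12 (cv2) and the standard library are available. Lean on these libraries where they do the work, as an engineer would, in place of code of your own. Each camera call takes 0.05 s, during which the arm holds its last target.

TASK

Make the luminometer ready for its reference reading: first push the measuring chamber's door shut until it snaps onto its catch, so that the chamber is dark. Then take the light source by its blue grip out of its cup, push it down into the bayonet port on the roof against the spring, turn it a quarter turn clockwise (seen from above) to open the shutter, and finish while still holding it there, turned to the stop and pressed fully home: its springs push it up and turn it back when it is let go. Leave the other things on the bench where they are.

Things in the scene. Friction and masses are not known exactly. Their poses are not given: they have to be found in the camera images.
- reader: The luminometer: pale bench instrument, fixed, 190 mm deep (x), 220 mm wide (y), 130 mm high; origin on the bench under its centre, x axis from its front (door, display) to its back, y to its left. Only the port stands on its roof.
- door (a joint): Chamber door: grey panel in the reader's front, 150 mm wide, 100 mm high, 13 mm thick, top edge 116 mm above the bench, hinged at its left. 0 is shut; grows as the free edge swings out toward the robot; starts 0.55 to 0.95 rad open. Below about 0.08 rad a sprung roller catch resists with some 6 N at the free edge, then snaps the door to 0.
- door_hinge (a point): Point on the door's vertical hinge axis, half-way up the door (66 mm above the bench), fixed to the reader, with the reader's axes. The shut door reaches 152 mm from here along -y, its outer face 8 mm in front (-x).
- door_push (a point): Point on the door's outer face, good for pushing: 105 mm from the hinge, 96 mm above the bench. It swings with the door; its -x axis points out of the outer face, -y toward the free edge. A pale finger pull stands 11 mm proud along the free edge, 139 to 150 mm from the hinge.
- port_mouth (a point): Centre of the rim of the bayonet port: dark upright collar, 58 mm outside, 40 mm high, on the reader's roof; rim 170 mm above the bench; reader's axes. Bore 34.6 mm with two entry slots, 11 mm wide, front and back (along x). A sprung plunger 22 mm below the rim takes 3.5 N, growing to 6.5 N, to push down. 18 mm below the rim the slots open into a channel in which pins turn clockwise.
- shutter (a joint): Shutter inside the port, carried round by the source's pins: 0 closed, 1.57 rad (a quarter turn clockwise from above) is the open stop. A return spring pulls it to 0, with 0.08 N m at 0 and 0.18 N m at the stop. The pins have about 0.08 rad of play in it.
- source_grip (a point): Middle of the blue grip on top of the reference light source (80 mm tall, about 0.13 kg, upright in its cup). The grip is a flat bar 44 mm long (x), 14 mm thick (y), from 24 mm below this point to 16 mm above it; z up. Pressed home in the port, the source's flange lies on the port's rim and this point is 30 mm above the rim; sprung up under the lip it is 34 mm above.
- source_nose (a point): Centre of the source's lower end, 64 mm below the grip point, same axes. The barrel is 30 mm wide, chamfered 3.5 mm, up to a black flange (48 mm wide, from 34 to 40 mm above this point). Two round pins, 7 mm thick, stand out along x, in line with the grip, to 21.5 mm from the axis, centred 9 mm above this point. Either way round fits.
- cup: Low grey parking cup, fixed, 80 mm wide, rim 26 mm above the bench, in which the source stands; it lifts straight out. Origin under its centre.
- reagent_bottle: Bystander: bottle of pink liquid with a blue cap, 80 mm wide, 141 mm tall; origin under its centre.
- wash_bottle: Bystander: clear wash bottle with a bent spout, 87 mm wide, 250 mm tall; origin under its centre.
- tip_box: Bystander: pipette tip box, black base and clear lid, 92 x 124 x 73 mm; origin under its centre.
- timer: Bystander: white bench timer, 66 x 68 x 21 mm; origin under its centre.
- vial_a: Bystander: amber vial, 24 mm wide, 54 mm tall; origin under its centre.
- vial_b: Bystander: amber vial, 24 mm wide, 54 mm tall; origin under its centre.
- green_marker: Bystander: marker pen with a green cap, 138 mm long, 13 mm thick; origin under its centre.

How it is judged:
By the outcome, as a careful person would: the job done as asked, in the order asked, and still so for the second after the job is handed in, while the arm keeps its last pose, push and grip.
It also fails if it takes over 67 s, if anything falls off the work surface, if the arm or the gripper's body presses on something with over 40 N, if the wrist force passes 120 N, or if a joint passes its speed limit or range.

## Working session

There is one attempt and no reset: what is moved stays moved. The work goes in short steps, Python scripts to look and compute and a tool call to move; the robot and the scene stay as the last step left them, time stands still between calls to the robot, and variables do not carry over. Pictures are saved under pics/ and viewed, and the job is handed in when it is done.

Besides the shell and the picture viewer there is one more tool, called after "Call:" by a JSON object that holds its "name" and its "arguments", one argument or row to a line. arm_command: Moves the arm, as the interface text tells. Its arguments: {"type":"object","properties":{"series":{"type":"array"}},"required":["series"]}

```bash
ls; mkdir -p pics; python3 - <<'E'
from cell import ctrl
import cv2
s=ctrl.read_state();print({k:s[k] for k in('clock','eef_pos','tool_rot','force','width')})
for n in('side','top','wrist'):
    cv2.imwrite(f'pics/{n}0.png',ctrl.get_image(n)); print(n,ctrl.calibration(n))
for l in('reader','door','door_push','source_grip','cup','shutter','port_mouth','reagent_bottle','wash_bottle','tip_box','timer','vial_a','green_marker'):
    for c in('top','side'):
        try:
            print(l,c,[( [round(float(v)) for v in d['centre']],round(d['conf'],2)) for d in ctrl.spot_in(l,c)])
        except Exception as e: print(l,c,e)
print(ctrl.read_state()['clock'])
E
```

```text
pics
{'clock': 0.0, 'eef_pos': array([266.96659156, 591.94528037, 230.38256672]), 'tool_rot': array([-1.57311609,  1.56886461, -1.99689147]), 'force': array([ 0.31287488, -0.19064877,  0.41998736]), 'width': 85.65400416146679}
side {'fovy': 42.556700646502264, 'cx': 316.676906163933, 'cy': 200.6791959034119, 'cam_to_world': array([[ 9.29817242e-01,  1.95848575e-01, -3.11581824e-01,
         1.71816420e+01],
       [-3.67374342e-01,  4.43756009e-01, -8.17384058e-01,
        -1.31883227e+03],
       [-2.18171962e-02,  8.74484957e-01,  4.84561729e-01,
         9.22574213e+02],
       [ 0.00000000e+00,  0.00000000e+00,  0.00000000e+00,
         1.00000000e+00]])}
top {'fovy': 52.73022445720293, 'cx': 316.6673961852732, 'cy': 194.5633665373367, 'cam_to_world': array([[ 9.09095218e-03,  9.88899364e-01, -1.48308471e-01,
         3.45802606e+02],
       [-9.99729188e-01,  1.21656849e-02,  1.98380296e-02,
         3.71913642e+00],
       [ 2.14220890e-02,  1.48087961e-01,  9.88742155e-01,
         1.25743595e+03],
       [ 0.00000000e+00,  0.00000000e+00,  0.00000000e+00,
         1.00000000e
[... 1040 characters left out ...]
t_mouth side [([626, 183, 156], 0.72)]
reagent_bottle top [([631, -290, 108], 0.66)]
reagent_bottle side [([625, -327, 88], 0.61)]
wash_bottle top [([648, -396, 132], 0.74), ([410, -375, 15], 0.67), ([437, -68, 45], 0.38)]
wash_bottle side [([641, -436, 123], 0.62)]
tip_box top [([534, -372, 73], 0.64)]
tip_box side [([424, -276, 10], 0.65), ([524, -397, 71], 0.62), ([480, 186, 77], 0.34)]
timer top [([408, -377, 16], 0.77)]
timer side [([409, -387, 17], 0.92)]
vial_a top [([437, -68, 45], 0.74), ([355, 392, 55], 0.6), ([341, 331, 56], 0.48)]
vial_a side [([339, 326, 32], 0.57)]
green_marker top [([426, -270, 9], 0.54)]
green_marker side [([476, 190, 79], 0.46), ([423, -272, 11], 0.43)]
1.45
```

View pics/top0.png

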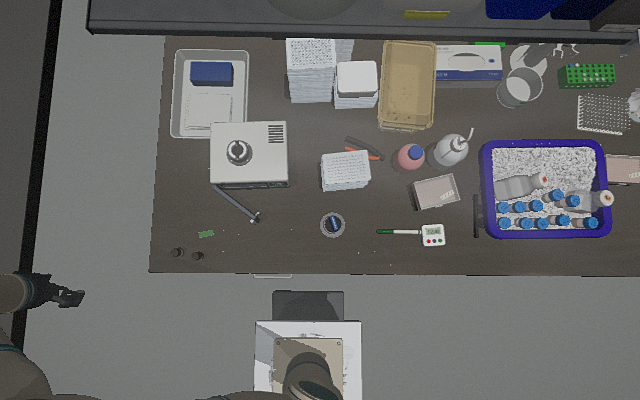

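View pics/side0.png

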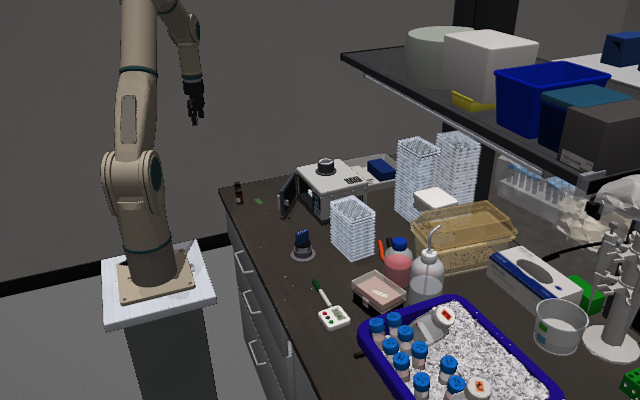

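View pics/wrist0.png

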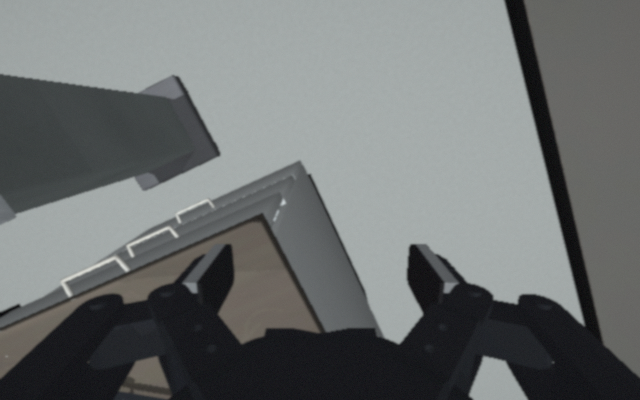

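```bash
cat > h.py <<'E'
import numpy as np,cv2
from scipy.spatial.transform import Rotation as Ro
from cell import ctrl
def cam(n,s=None):
    c=ctrl.calibration(n); f=200/np.tan(np.radians(c['fovy'])/2)
    if 'cam_to_world' in c: T=np.array(c['cam_to_world'])
    else:
        W=np.eye(4);W[:3,:3]=Ro.from_euler('xyz',s['tool_rot']).as_matrix();W[:3,3]=s['eef_pos'];T=W@np.array(c['T_tool_cam'])
    return f,c['cx'],c['cy'],T
def ray(n,uv,z,s=None):
    f,cx,cy,T=cam(n,s); d=T[:3,:3]@np.array([(uv[0]-cx)/f,-(uv[1]-cy)/f,-1]); o=T[:3,3]
    return o+d*(z-o[2])/d[2]
def proj(n,p,s=None):
    f,cx,cy,T=cam(n,s); q=T[:3,:3].T@(np.array(p)-T[:3,3]); return np.array([cx+f*q[0]/-q[2],cy-f*q[1]/-q[2]])
E
python3 - <<'E'
from h import *
s=ctrl.read_state();print(Ro.from_euler('xyz',s['tool_rot']).as_matrix().round(3))
t=cv2.imread('pics/top0.png');cv2.imwrite('pics/t1.png',cv2.resize(t[100:260,150:350],None,fx=4,fy=3.75,interpolation=2)[:600]);
a=cv2.resize(t[110:260,190:350],None,fx=4,fy=4,interpolation=2);cv2.imwrite('pics/t1.png',a)
t=cv2.imread('pics/side0.png');cv2.imwrite('pics/s1.png',cv2.resize(t[130:270,220:400],None,fx=4,fy=4,interpolation=2))
E
```

```text
[[-0.     0.411  0.912]
 [-0.     0.912 -0.411]
 [-1.    -0.    -0.   ]]
```

View pics/t1.png

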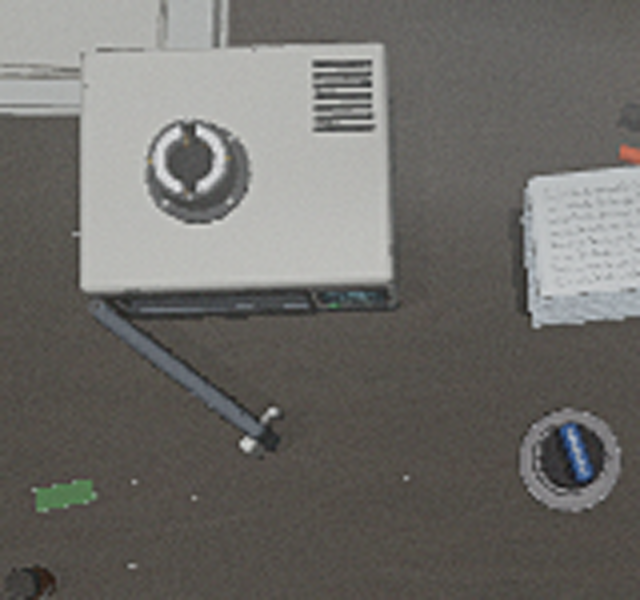

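View pics/s1.png

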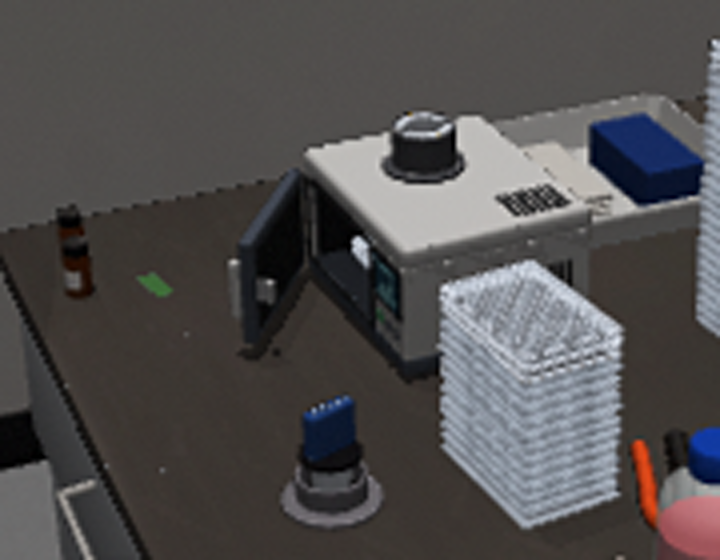

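```bash
python3 - <<'E'
from h import *
U=lambda x,y:(190+x/4,110+y/4)
for nm,p,z in [('c_bl',(82,50),130),('c_br',(384,44),130),('c_fr',(392,290),130),('c_fl',(80,292),130),('port',(190,158),170),('g1',(567,424),80),('g2',(585,482),80),('cup',(570,460),20),('doorhinge',(98,305),116),('doorfree',(270,435),116)]:
    print(nm,ray('top',U(*p),z).round(1))
S=lambda x,y:(220+x/4,130+y/4)
for nm,p,z in [('g',(330,403),80),('g',(330,403),84),('port',(424,124),170),('fr',(408,252),130),('fl',(308,155),130),('br',(588,212),130),('doorfree top',(248,243),116),('cup',(333,490),26)]:
    print(nm,ray('side',S(*p),z).round(1))
E
```

```text
c_bl [721.5 289.5 130. ]
c_br [729.5  72.  130. ]
c_fr [548.5  62.7 130. ]
c_fl [544.2 282.4 130. ]
port [632.  201.6 170. ]
g1 [459.4 -64.7  80. ]
g2 [417.2 -78.   80. ]
cup [437.5 -70.6  20. ]
doorhinge [537.4 272.7 116. ]
doorfree [445.8 147.5 116. ]
g [449.3 -56.9  80. ]
g [447.2 -62.9  84. ]
port [636.7 204.7 170. ]
fr [561.8  59.3 130. ]
fl [549.1 266.9 130. ]
br [727.9  64.  130. ]
doorfree top [454.2 153.1 116. ]
cup [436.3 -93.3  26. ]
```

Call:
{"name": "arm_command", "arguments": {
  "series": [
    [0,1.15,-2.6,0,0,0,3],
    [0,1.15,-2.6,0,0,0,3],
    [0,1.15,-2.6,0,0,0,3],
    [0,1.15,-2.6,0,0,0,3],
    [0,1.15,-2.6,0,0,0,3],
    [0,1.15,-2.6,0,0,0,3],
    [0,1.15,-2.6,0,0,0,3],
    [0,1.15,-2.6,0,0,0,3],
    [0,1.15,-2.6,0,0,0,3],
    [0,1.15,-2.6,0,0,0,3],
    [0,1.15,-2.6,0,0,0,3],
    [0,1.15,-2.6,0,0,0,3],
    [0,1.15,-2.6,0,0,0,3],
    [0,1.15,-2.6,0,0,0,3],
    [0,0,0,0,0,0,0],
    [0,0,0,0,0,0,0]
  ]
}}

```text
clock: 2.78
eef_pos: [429.2, 226.8, 231.5]
tool_rot: [-0.757, 1.57, -0.453]
force: [-0.1, 0.6, -0.6]
width: -0.3
```

```bash
python3 - <<'E'
from h import *
s=ctrl.read_state();print(s['clock'],s['eef_pos'].round(1),s['qpos'].round(2),s['width'],s['force'].round(1));print(Ro.from_euler('xyz',s['tool_rot']).as_matrix().round(3))
cv2.imwrite('pics/w1.png',ctrl.get_image('wrist'))
t=ctrl.get_image('top');cv2.imwrite('pics/t2.png',cv2.resize(t[110:260,190:350],None,fx=4,fy=4,interpolation=2))
E
```

```text
2.7833 [429.2 226.8 231.5] [-0.44  0.4  -0.15  1.96  0.08  0.79  1.25] -0.25184471428444927 [-0.1  0.6 -0.6]
[[ 0.    -0.3    0.954]
 [-0.     0.954  0.3  ]
 [-1.    -0.     0.   ]]
```

View pics/w1.png

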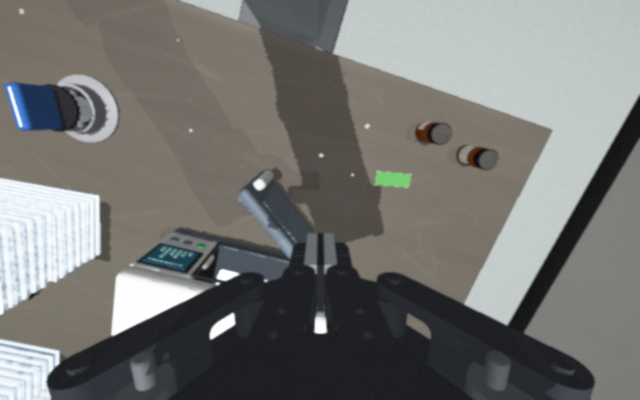

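View pics/t2.png

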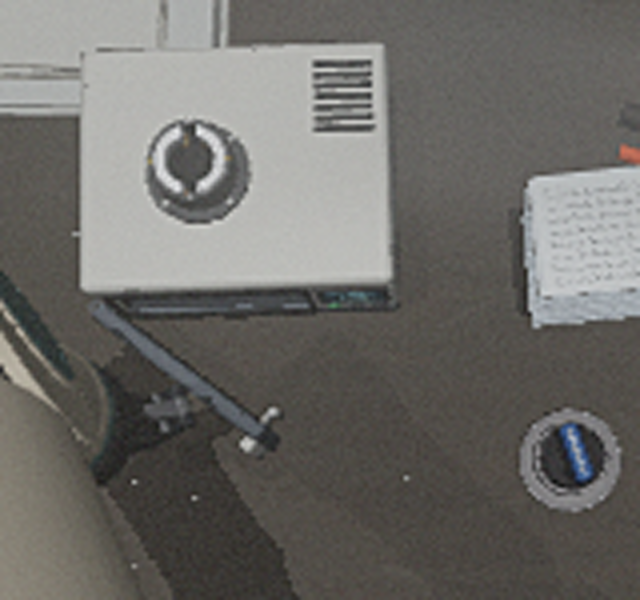

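```bash
python3 - <<'E'
from h import *
s=ctrl.read_state()
p=proj('top',s['eef_pos']);print((p-[190,110])*4)
H=np.array([541,272.]);yaw=.035
# overlay candidate door
t=cv2.imread('pics/t2.png')
def rr(v):c,sn=np.cos(yaw),np.sin(yaw);return np.array([c*v[0]-sn*v[1],sn*v[0]+c*v[1]])
for th,col in((.6,(0,0,255)),(.67,(0,255,0)),(.74,(255,0,0))):
    d=rr([-np.sin(th),-np.cos(th)]);n=rr([-np.cos(th),np.sin(th)])
    pts=[H+8*n,H+152*d+8*n,H+152*d-5*n,H-5*n]
    q=np.array([(proj('top',[*x,116])-[190,110])*4 for x in pts]).astype(int)
    cv2.polylines(t,[q],True,col,1)
    print(th,(H+105*d+8*n).round(1),n.round(2))
cv2.imwrite('pics/t3.png',t)
w=cv2.imread('pics/w1.png')
for th,col in((.6,(0,0,255)),(.67,(0,255,0)),(.74,(255,0,0))):
    d=rr([-np.sin(th),-np.cos(th)]);n=rr([-np.cos(th),np.sin(th)])
    pts=[H+8*n,H+152*d+8*n,H+152*d-5*n,H-5*n]
    q=np.array([proj('wrist',[*x,116],s) for x in pts]).astype(int)
    cv2.polylines(w,[q],True,col,1)
cv2.imwrite('pics/w1o.png',w)
E
```

```text
[116.8732664  445.34904612]
0.6 [478.  187.6] [-0.84  0.54]
0.67 [472.3 192.2] [-0.81  0.59]
0.74 [466.9 197.2] [-0.76  0.65]
```

View pics/t3.png

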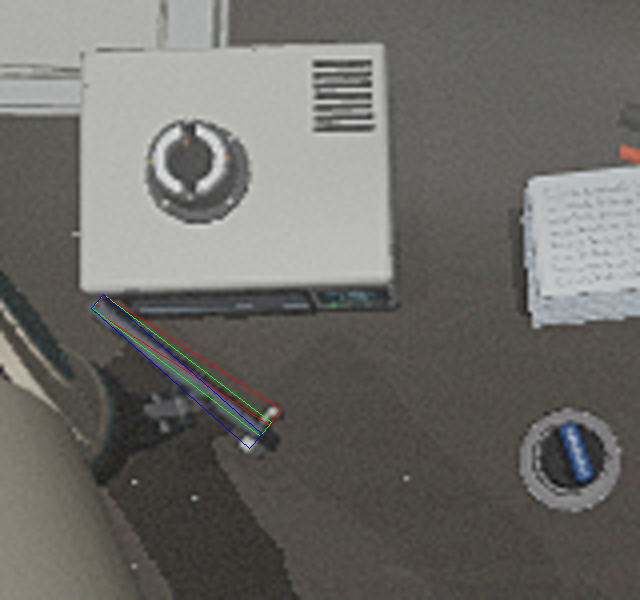

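View pics/w1o.png

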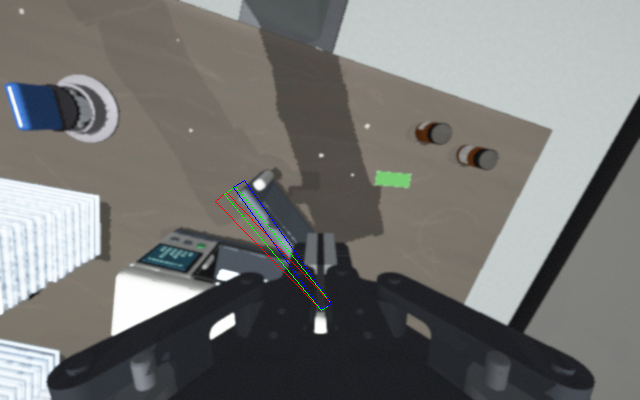

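```bash
python3 - <<'E'
from h import *
s=ctrl.read_state()
print('wristTCP',proj('wrist',s['eef_pos'],s))
t=ctrl.get_image('top');p=proj('top',s['eef_pos']).astype(int);print(p)
cv2.drawMarker(t,tuple(int(v) for v in p),(0,0,255),0,8,1)
cv2.imwrite('pics/t4.png',cv2.resize(t[150:300,150:310],None,fx=5,fy=4,interpolation=2))
t=ctrl.get_image('side');p=proj('side',s['eef_pos']).astype(int);print(p)
cv2.drawMarker(t,tuple(int(v) for v in p),(0,0,255),0,8,1)
cv2.imwrite('pics/s4.png',cv2.resize(t[80:280,180:440],None,fx=3,fy=3,interpolation=2))
E
```

```text
wristTCP [318.74008083 248.48701075]
[219 221]
[265 152]
```

View pics/t4.png

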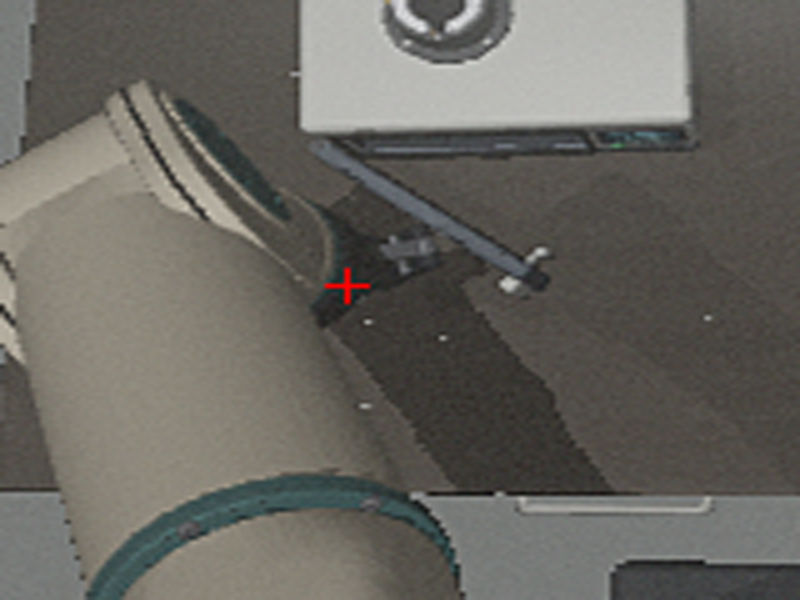

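View pics/s4.png

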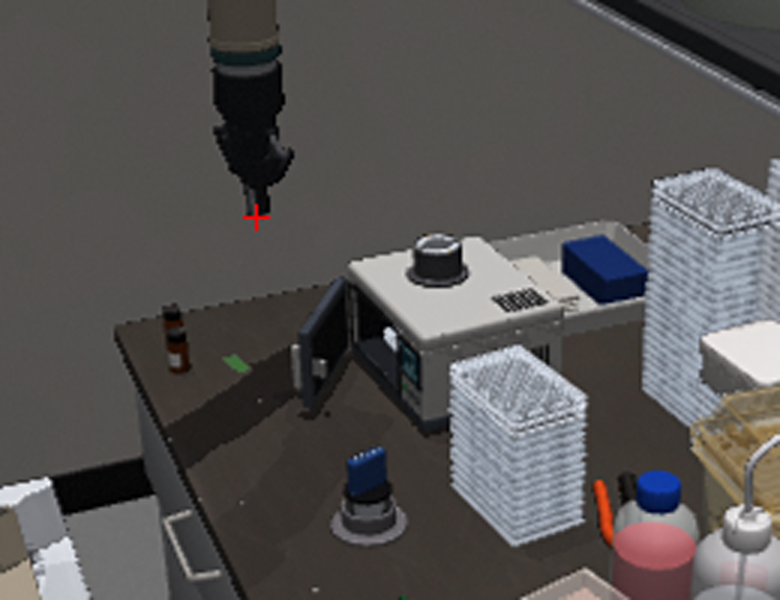

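Call:
{"name": "arm_command", "arguments": {
  "series": [
    [0,0,0,-2.9,0,0,0],
    [0,0,0,-2.9,0,0,0],
    [0,0,0,-2.9,0,0,0],
    [0,0,0,-2.9,0,0,0],
    [0,0,0,-2.9,0,0,0],
    [0,0.5,-0.6,0,0,0,0],
    [0,0.5,-0.6,0,0,0,0],
    [0,0.5,-0.6,0,0,0,0],
    [0,0.5,-0.6,0,0,0,0],
    [0,0.5,-0.6,0,0,0,0],
    [0,0.8,-0.7,0,0,0,0],
    [0,0.8,-0.7,0,0,0,0],
    [0,0,0,0,0,0,0]
  ]
}}

```text
clock: 4.07
eef_pos: [472.1, 182.3, 87.0]
tool_rot: [-0.394, 1.568, -0.089]
force: [0.3, 0.3, -0.4]
width: 0.1
```

```bash
python3 - <<'E'
from h import *
s=ctrl.read_state();print(s['clock'],s['eef_pos'].round(1),s['force'].round(1))
t=ctrl.get_image('top');cv2.imwrite('pics/t5.png',cv2.resize(t[110:260,190:350],None,fx=4,fy=4,interpolation=2))
t=ctrl.get_image('side');cv2.imwrite('pics/s5.png',cv2.resize(t[80:280,180:440],None,fx=3,fy=3,interpolation=2))
E
```

```text
4.0667 [472.1 182.3  87. ] [ 0.3  0.3 -0.4]
```

View pics/s5.png

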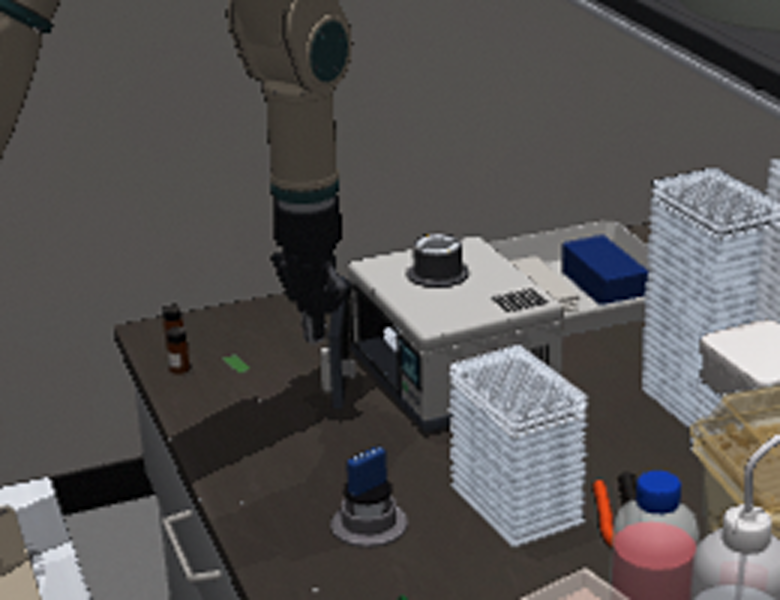

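Call:
{"name": "arm_command", "arguments": {
  "series": [
    [0,0.6,-0.4,0,0,0,0],
    [0,0.6,-0.4,0,0,0,0],
    [0,0.6,-0.3,0,0,0,0],
    [0,0.6,-0.3,0,0,0,0],
    [0,0.6,-0.2,0,0,0,0],
    [0,0.6,-0.2,0,0,0,0],
    [0,0.4,0,0,0,0,0],
    [0,0.3,0,0,0,0,0]
  ]
}}

```text
clock: 4.83
eef_pos: [513.0, 166.3, 86.3]
tool_rot: [-0.454, 1.571, -0.145]
force: [0.7, 0.1, 0.0]
width: 0.3
```

```bash
python3 - <<'E'
from h import *
s=ctrl.read_state();print(s['clock'],s['eef_pos'].round(1),s['force'].round(1))
t=ctrl.get_image('top');cv2.imwrite('pics/t6.png',cv2.resize(t[110:260,190:350],None,fx=4,fy=4,interpolation=2))
E
```

```text
4.8333 [513.  166.3  86.3] [0.7 0.1 0. ]
```

View pics/t6.png

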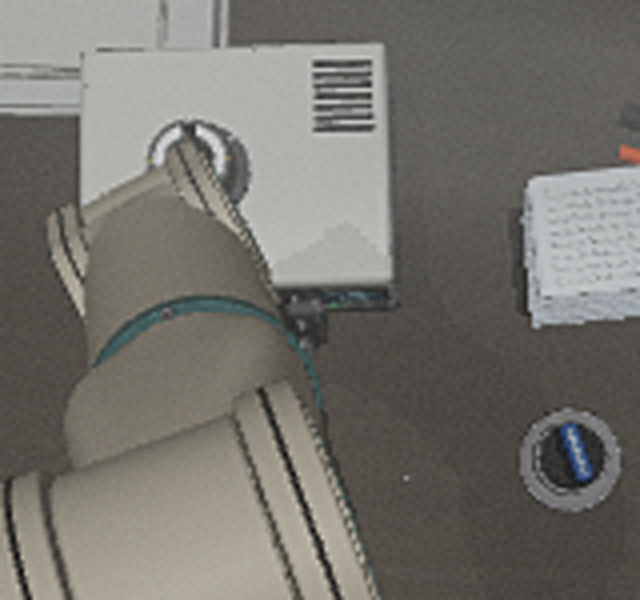

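Call:
{"name": "arm_command", "arguments": {
  "series": [
    [0,0.2,0,0,0,0,0],
    [0,0.2,0,0,0,0,0],
    [0,0.2,0,0,0,0,0],
    [0,0,0,0,0,0,0]
  ]
}}

```text
clock: 5.22
eef_pos: [515.8, 166.6, 86.0]
tool_rot: [3.057, 1.566, -2.917]
force: [-4.6, 0.3, 3.7]
width: -0.2
```

Call:
{"name": "arm_command", "arguments": {
  "series": [
    [0,0.2,0,0,0,0,0],
    [0,0.2,0,0,0,0,0],
    [0,0,0,0,0,0,0]
  ]
}}

```text
clock: 5.47
eef_pos: [522.6, 166.7, 86.4]
tool_rot: [-0.005, 1.57, 0.305]
force: [0.7, -1.0, -0.7]
width: -0.1
```

Call:
{"name": "arm_command", "arguments": {
  "series": [
    [0,0.2,0,0,0,0,0],
    [0,0.1,0,0,0,0,0],
    [0,0,0,0,0,0,0]
  ]
}}

```text
clock: 5.72
eef_pos: [524.8, 166.7, 86.2]
tool_rot: [2.908, 1.57, -3.066]
force: [-1.8, 1.1, 2.1]
width: -0.0
```

Call:
{"name": "arm_command", "arguments": {
  "series": [
    [0,0.2,0,0,0,0,0],
    [0,0.1,0,0,0,0,0],
    [0,0,0,0,0,0,0]
  ]
}}

```text
clock: 5.97
eef_pos: [524.9, 166.5, 86.0]
tool_rot: [3.037, 1.564, -2.937]
force: [-7.9, 1.0, 5.8]
width: 0.1
```

```bash
python3 - <<'E'
from h import *
s=ctrl.read_state();print(s['clock'],s['eef_pos'].round(1),s['force'].round(1))
t=ctrl.get_image('side');cv2.imwrite('pics/s7.png',cv2.resize(t[130:270,220:400],None,fx=4,fy=4,interpolation=2))
E
```

```text
5.9667 [524.9 166.5  86. ] [-7.9  1.   5.8]
```

View pics/s7.png

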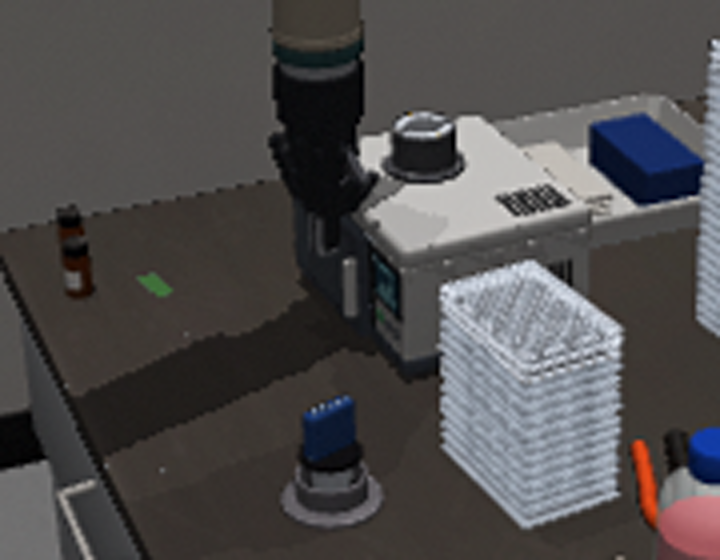

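Call:
{"name": "arm_command", "arguments": {
  "series": [
    [0,0.2,0,0,0,0,0],
    [0,0.2,0,0,0,0,0],
    [0,0,0,0,0,0,0]
  ]
}}

```text
clock: 6.27
eef_pos: [525.1, 166.2, 85.6]
tool_rot: [3.058, 1.557, -2.914]
force: [-16.4, 0.5, 10.9]
width: 0.0
```

Call:
{"name": "arm_command", "arguments": {
  "series": [
    [0,-0.8,0,0,0,0,0],
    [0,-1.5,0,0,0,0,0],
    [0,-1.5,0,0,0,0,0],
    [0,-1.2,0,0,0,0,0],
    [0,0,0,2.5,0,0,0],
    [0,0,0,3,0,0,0],
    [0,0,0,3,0,0,0],
    [0,0,0,3,0,0,0],
    [0.7,0,0,2,0,0,0],
    [0.7,-0.5,-3,0,0,0,0],
    [0.7,-0.5,-3,0,0,0,0],
    [0.7,-0.5,-3,0,0,0,0],
    [0.7,-0.5,-3,0,0,0,0],
    [0.7,-0.5,-3,0,0,0,0],
    [0.7,-0.5,-3,0,0,0,0],
    [0.7,-0.5,-3,0,0,0,0],
    [0.7,-0.5,-2.5,0,0,0,0],
    [0.7,0,0,0,0,0,0],
    [0.7,0,0,0,0,0,0]
  ]
}}

```text
clock: 7.85
eef_pos: [442.9, -70.4, 221.6]
tool_rot: [-0.686, 1.569, -0.381]
force: [-0.1, 0.7, -1.1]
width: 59.7
```

```bash
python3 - <<'E'
from h import *
s=ctrl.read_state();print(s['clock'],s['eef_pos'].round(1),s['force'].round(1),s['width'],s['qpos'].round(2))
np.save('s8.npy',s,allow_pickle=True)
cv2.imwrite('pics/w8.png',ctrl.get_image('wrist'))
t=ctrl.get_image('side');cv2.imwrite('pics/s8.png',cv2.resize(t[130:270,220:400],None,fx=4,fy=4,interpolation=2))
t=ctrl.get_image('top');cv2.imwrite('pics/t8.png',cv2.resize(t[110:260,190:350],None,fx=4,fy=4,interpolation=2))
print(ctrl.spot_in('source_grip','wrist')[:2])
E
```

```text
7.85 [442.9 -70.4 221.6] [-0.1  0.7 -1.1] 59.686697263403516 [ 0.21  0.36 -0.16  2.06  0.08  0.72  1.88]
[{'centre': [434.9, -67.8, 49.5], 'conf': 0.88}]
```

View pics/w8.png

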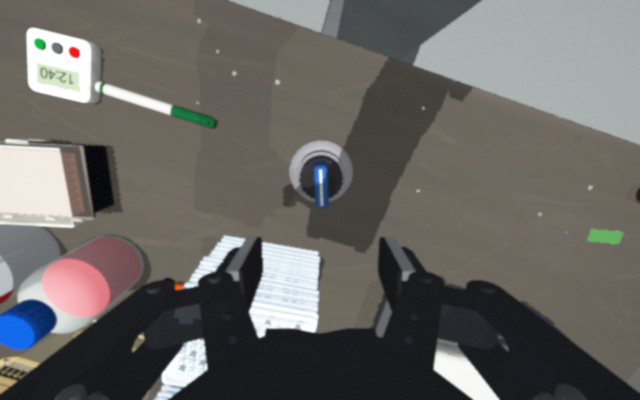

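View pics/s8.png

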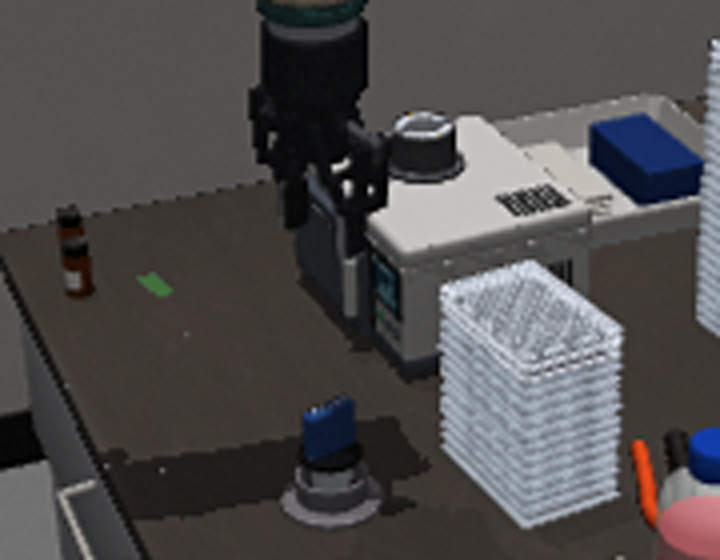

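View pics/t8.png

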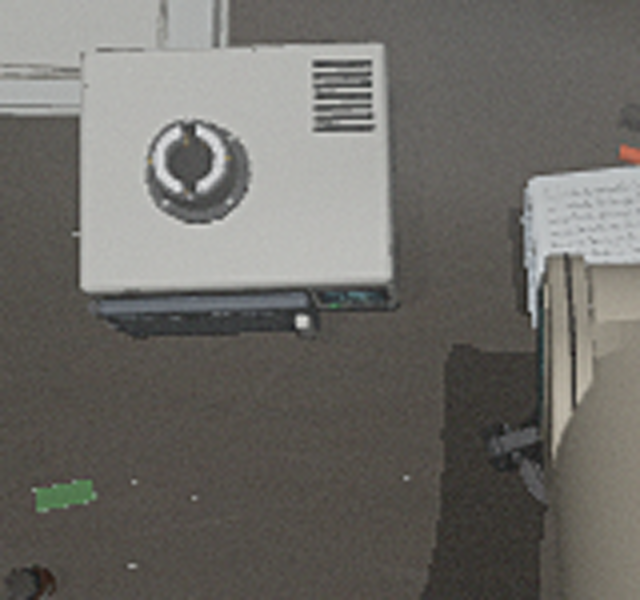

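```bash
python3 - <<'E'
from h import *
w=cv2.imread('pics/w8.png');cv2.imwrite('pics/w8z.png',cv2.resize(w[130:230,270:370],None,fx=6,fy=6,interpolation=2))
E
```

```text
(no output)
```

View pics/w8z.png

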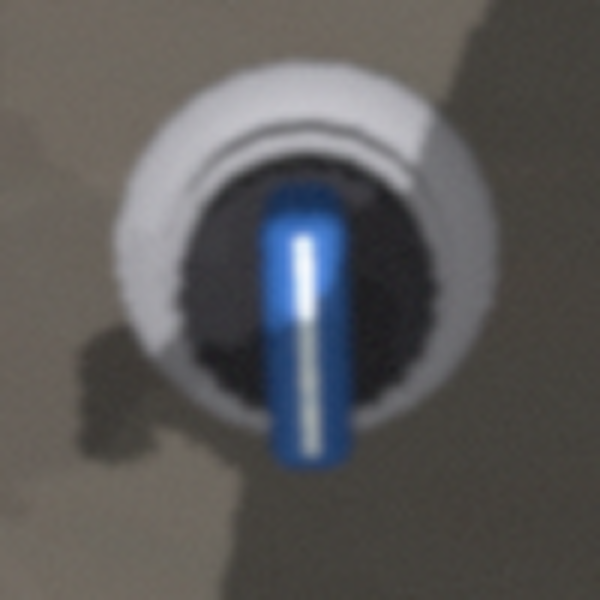

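```bash
python3 - <<'E'
from h import *
from scipy.optimize import least_squares
s=np.load('s8.npy',allow_pickle=True).item()
W=lambda x,y:np.array([270+x/6,130+y/6]);U=lambda x,y:np.array([190+x/4,110+y/4]);S=lambda x,y:np.array([220+x/4,130+y/4])
def pts(p):
    x,y,z,a=p;c=np.array([np.cos(a),np.sin(a),0]);o=np.array([x,y,z])
    return o,c
def res(p,full=False,use='wts'):
    o,c=pts(p);T=o+[0,0,16]
    r=[]
    if 'w' in use:
        r+=[proj('wrist',T-22*c,s)-W(303,213),proj('wrist',T+22*c,s)-W(313,465),proj('wrist',o-[0,0,27],s)-W(310,284)]
    if 't' in use: r+=[(proj('top',T+22*c)-U(567,424))*1,(proj('top',T-22*c)-U(585,482))*1]
    if 's' in use: r+=[proj('side',T+22*c)-S(353,400),proj('side',T-22*c)-S(306,412)]
    return np.concatenate(r)
for u in('w','wts','ts'):
    f=least_squares(res,[438,-71,68,.3],kwargs={'use':u});print(u,f.x.round(2),f.fun.round(1))
for z in (64,68,72):
    print(z,least_squares(lambda q:res([q[0],q[1],z,q[2]],use='w'),[438,-71,.3]).x.round(2))
E
```

```text
w [ 4.4256e+02 -6.8400e+01  6.0320e+01  3.5000e-01] [ 0.1 -0.4  0.1 -0.2 -0.3  0.7]
wts [ 4.4063e+02 -6.9270e+01  6.9730e+01  3.3000e-01] [ 0.2 -1.1 -0.3  0.6 -0.5  0.6 -0.8 -0.9 -0.4 -1.  -1.5 -0.8 -1.   1.4]
ts [ 4.4054e+02 -7.1620e+01  7.1590e+01  2.6000e-01] [ 0.6 -1.1 -0.1 -0.9 -1.  -0.8 -1.1  1.1]
64 [ 4.4179e+02 -6.8650e+01  3.5000e-01]
68 [ 4.4094e+02 -6.8930e+01  3.5000e-01]
72 [ 4.401e+02 -6.921e+01  3.500e-01]
```

Call:
{"name": "arm_command", "arguments": {
  "series": [
    [0.7,-0.2,0.1,-2,0,0,2],
    [0.7,0,0,-3,0,0,0],
    [0.7,0,0,-3,0,0,0],
    [0.7,0,0,-3,0,0,0],
    [0.7,0,0,-2,0,0,0],
    [0.7,0,0,-2,0,0,0],
    [0.7,0,0,-1,0,0,0],
    [0.7,0,0,-1,0,0,0],
    [0.7,0,0,0,0,0,0],
    [0.7,0,0,0,0,0,0]
  ]
}}

```text
clock: 8.88
eef_pos: [440.4, -66.5, 51.0]
tool_rot: [2.282, 1.57, 2.628]
force: [0.1, 0.2, 0.7]
width: 60.0
```

```bash
python3 - <<'E'
from h import *
s=ctrl.read_state();print(s['clock'],s['eef_pos'].round(1),s['force'].round(1),s['width'],s['qpos'].round(2))
cv2.imwrite('pics/w9.png',ctrl.get_image('wrist'))
t=ctrl.get_image('side');cv2.imwrite('pics/s9.png',cv2.resize(t[160:270,220:360],None,fx=5,fy=5,interpolation=2))
E
```

```text
8.8833 [440.4 -66.5  51. ] [0.1 0.2 0.7] 60.02371236049148 [ 0.14  0.68 -0.08  2.21  0.19  0.26  1.81]
```

View pics/w9.png

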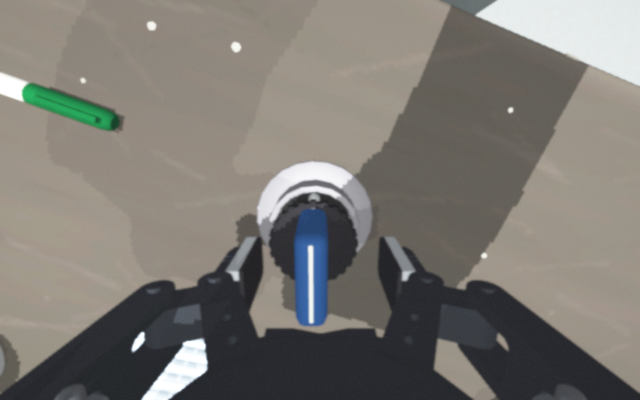

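View pics/s9.png

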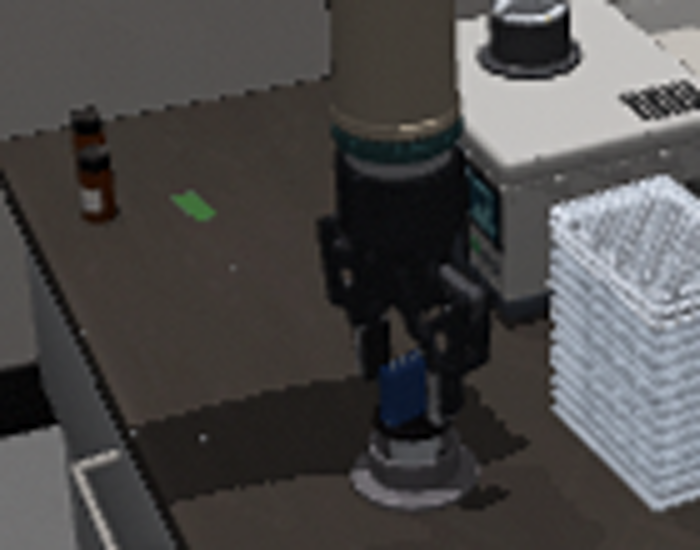

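```bash
python3 - <<'E'
from h import *
s=ctrl.read_state()
R=Ro.from_euler('xyz',s['tool_rot']).as_matrix();print(R.round(3))
for z in(82,85,88):
    a=ray('wrist',(311,240),z,s);b=ray('wrist',(312,325),z,s);print(z,a.round(1),b.round(1),((a+b)/2).round(1),np.linalg.norm(a-b),(R.T@((a+b)/2-s['eef_pos'])).round(1))
w=cv2.imread('pics/w9.png');cv2.imwrite('pics/w9z.png',cv2.resize(w[180:350,230:400],None,fx=3.5,fy=3.5,interpolation=2))
E
```

```text
[[ 0.001 -0.338  0.941]
 [ 0.     0.941  0.338]
 [-1.    -0.     0.001]]
82 [424.9 -76.   82. ] [464.2 -61.8  82. ] [444.6 -68.9  82. ] 41.82364610307282 [-30.2  -3.    2.9]
85 [423.6 -76.3  85. ] [461.9 -62.5  85. ] [442.8 -69.4  85. ] 40.70567116761169 [-33.2  -2.9   1. ]
88 [422.4 -76.7  88. ] [459.6 -63.2  88. ] [441. -70.  88.] 39.58769623215062 [-36.2  -2.8  -0.9]
```

View pics/w9z.png

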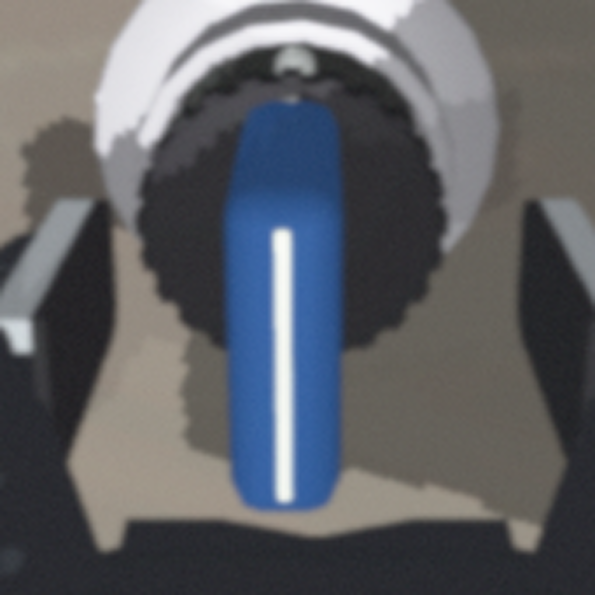

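Call:
{"name": "arm_command", "arguments": {
  "series": [
    [0.7,0.2,-0.3,0,0,0,0],
    [0.7,0,0,0,0,0,0],
    [0,0,0,0,0,0,0],
    [0,0,0,0,0,0,0],
    [0,0,0,0,0,0,0],
    [0,0,0,0,0,0,0],
    [0,0,0,0,0,0,0],
    [0,0,0,0,0,0,0],
    [0,0,0,0,0,0,0],
    [0,0,0,0,0,0,0]
  ]
}}

```text
clock: 9.82
eef_pos: [442.3, -70.6, 51.5]
tool_rot: [-1.191, 1.571, -0.847]
force: [0.2, 0.2, 5.5]
width: 13.5
```

```bash
python3 - <<'E'
from h import *
s=ctrl.read_state();print(s['clock'],s['eef_pos'].round(1),s['force'].round(1),s['torque'].round(2),s['width'],s['qpos'].round(2))
E
```

```text
9.8167 [442.3 -70.6  51.5] [0.2 0.2 5.5] [-0.03  0.03 -0.02] 13.530011336698516 [ 0.15  0.68 -0.08  2.21  0.19  0.26  1.82]
```

Call:
{"name": "arm_command", "arguments": {
  "series": [
    [0,0,0,0.5,0,0,0],
    [0,0,0,1,0,0,0],
    [0,0,0,1.5,0,0,0],
    [0,0,0,2,0,0,0],
    [0,0,0,2,0,0,0],
    [0,0,0,2,0,0,0],
    [0,0,0,2,0,0,0],
    [0,0,0,2,0,0,0],
    [0,0,0,2,0,0,0],
    [0,0,0,2,0,0,0],
    [0,0,0,2,0,0,0],
    [0,0,0,2,0,0,0],
    [0,0,0,0,0,0,0],
    [0,0,0,0,0,0,0],
    [0,0,0,0,0,0,0]
  ]
}}

```text
clock: 11.07
eef_pos: [441.4, -70.4, 260.5]
tool_rot: [2.727, 1.569, 3.071]
force: [0.0, -0.4, -1.3]
width: 13.5
```

```bash
python3 - <<'E'
from h import *
s=ctrl.read_state();print(s['clock'],s['eef_pos'].round(1),s['force'].round(1),s['torque'].round(2),s['width'],s['qpos'].round(2))
np.save('s10.npy',s,allow_pickle=True)
w=ctrl.get_image('wrist');cv2.imwrite('pics/w10.png',w)
print(proj('side',s['eef_pos']))
t=ctrl.get_image('side');cv2.imwrite('pics/s10.png',cv2.resize(t[80:240,240:380],None,fx=5,fy=3.75,interpolation=2))
E
```

```text
11.0667 [441.4 -70.4 260.5] [ 0.  -0.4 -1.3] [-0.02 -0.02 -0.  ] 13.488453419764676 [ 0.25  0.31 -0.2   2.01  0.08  0.83  1.92]
[299.33201788 180.41954034]
```

View pics/w10.png

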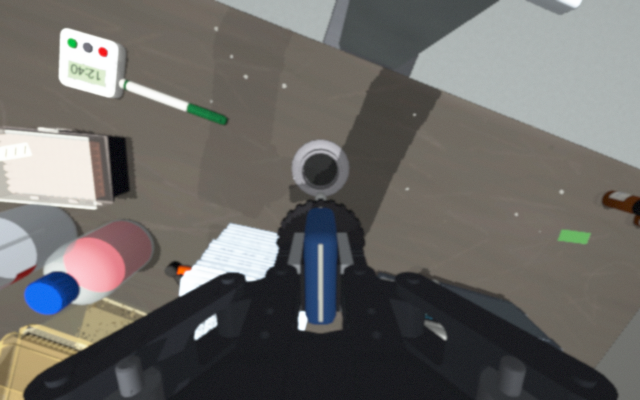

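View pics/s10.png

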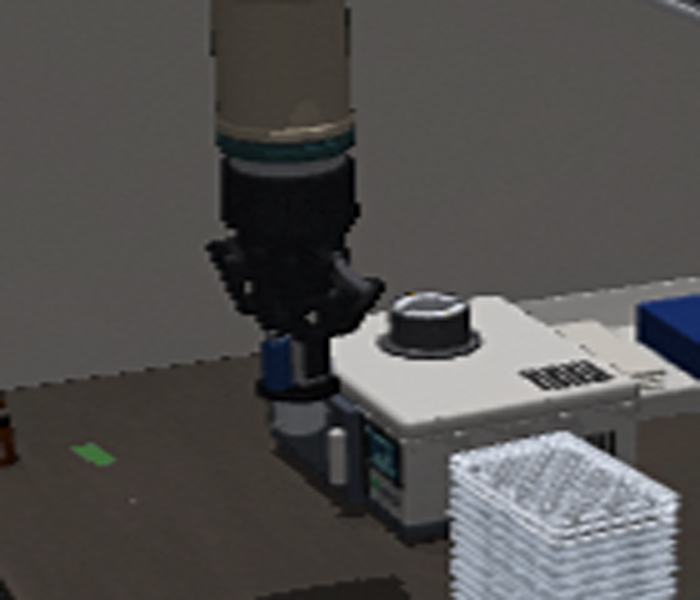

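```bash
python3 - <<'E'
from h import *
w=cv2.imread('pics/w10.png');cv2.imwrite('pics/w10z.png',cv2.resize(w[180:340,240:400],None,fx=3.75,fy=3.75,interpolation=2))
E
```

```text
(no output)
```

View pics/w10z.png

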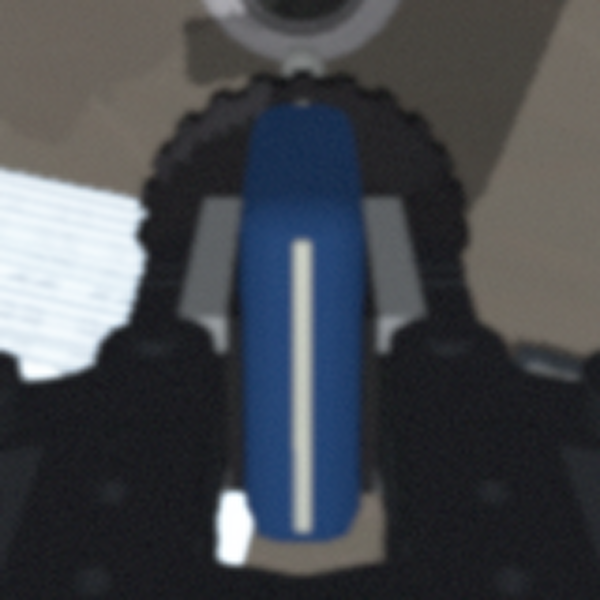

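```bash
python3 - <<'E'
from h import *
from scipy.optimize import least_squares
s=np.load('s10.npy',allow_pickle=True).item()
R=Ro.from_euler('xyz',s['tool_rot']).as_matrix()
W=lambda x,y:np.array([240+x/3.75,180+y/3.75])
P=lambda t:proj('wrist',s['eef_pos']+R@np.array(t),s)
# tool coords of grip point g=(X,Y,Z), tilt 'a' about tool y
def res(p):
    X,Y,Z,a=p; c,sn=np.cos(a),np.sin(a)
    m=lambda u,w,v=0:(X+c*u+sn*w,Y+v,Z-sn*u+c*w)  # u along tool x (down), w along tool z
    r=[P(m(-16,-22))-W(302,203),P(m(-16,22))-W(303,541),P(m(24,-22))-W(302,103)]
    fl=[P(m(24,24*np.sin(t),24*np.cos(t))) for t in np.linspace(0,2*np.pi,73)]
    fl=np.array(fl); r.append(np.array([fl[:,0].min()-W(143,0)[0],fl[:,0].max()-W(465,0)[0]])); r.append([fl[:,1].min()-W(0,78)[1]])
    return np.concatenate(r)
f=least_squares(res,[-19,0,0,0]);print(f.x.round(3),f.fun.round(2))
f=least_squares(lambda q:res([*q,0]),[-19,0,0]);print(f.x.round(3),f.fun.round(2))
print(R.round(4))
E
```

```text
[-14.8     1.043   1.02    0.   ] [ 0.39 -0.1   0.06  0.31  0.17 -1.69  0.05 -0.82  1.45]Traceback (most recent call last):
  File "<stdin>", line 16, in <module>
    return func(*args, **kwargs)
    result = trf(vector_fun.fun, vector_fun.jac, x0, f0, J0, lb, ub, ftol, xtol,
                 gtol, max_nfev, x_scale, loss_function, tr_solver,
                 tr_options.copy(), verbose, callback=callback_wrapped)
    return trf_no_bounds(
        fun, jac, x0, f0, J0, ftol, xtol, gtol, max_nfev, x_scale,
        loss_function, tr_solver, tr_options, verbose, callback=callback)
    J = jac(x)
    self._update_jac()
    ~~~~~~~~~~~~~~~~^^
    self.J = self.jac_wrapped(xp_copy(self.x), f0=self.f)
             ~~~~~~~~~~~~~~~~^^^^^^^^^^^^^^^^^^^^^^^^^^^^
    J, dct = approx_derivative(
             ~~~~~~~~~~~~~~~~~^
        self.fun,
        ^^^^^^^^^
    ...<2 lines>...
        **self.finite_diff_options,
        ^^^^^^^^^^^^^^^^^^^^^^^^^^^
    )
    ^
    J, _nfev = _dense_difference(fun_wrapped, x0, f0, h,
               ~~~~~~~~~~~~~~~~~^^^^^^^^^^^^^^^^^^^^^^^^
                     
[... 258 characters left out ...]
d(self.fun(x, *self.args, **self.kwargs))
                      ~~~~~~~~^^^^^^^^^^^^^^^^^^^^^^^^^^^^^^
    return np.atleast_1d(self.fun(x))
                         ~~~~~~~~^^^
    return self.f(x, *self.args, **self.kwargs)
           ~~~~~~^^^^^^^^^^^^^^^^^^^^^^^^^^^^^^
  File "<stdin>", line 16, in <lambda>
  File "<stdin>", line 12, in res
  File "<stdin>", line 6, in <lambda>
  File "h.py", line 14, in proj
    f,cx,cy,T=cam(n,s); q=T[:3,:3].T@(np.array(p)-T[:3,3]); return np.array([cx+f*q[0]/-q[2],cy-f*q[1]/-q[2]])
              ~~~^^^^^
  File "h.py", line 5, in cam
    c=ctrl.calibration(n); f=200/np.tan(np.radians(c['fovy'])/2)
ValueError: time passes only in moves, steps and waits
```

Call:
{"name": "arm_command", "arguments": {
  "series": [
    [0,0,3.4,0,0,0,-2],
    [0,0,3.4,0,0,0,-2],
    [0,0,3.4,0,0,0,-2],
    [0,0,3.4,0,0,0,-2],
    [0,0,3.4,0,0,0,-2],
    [0,0,3.4,0,0,0,-2],
    [0,0,3.4,0,0,0,-2],
    [0,0,3.4,0,0,0,-2],
    [0,2.9,0,0,0,0,-2],
    [0,2.9,0,0,0,0,0],
    [0,2.9,0,0,0,0,0],
    [0,2.9,0,0,0,0,0],
    [0,2.9,0,0,0,0,0],
    [0,2.9,0,0,0,0,0],
    [0,2.9,0,0,0,0,0],
    [0,2.9,0,0,0,0,0],
    [0,0.4,0,0,0,0,0],
    [0,0,0,0,0,0,0],
    [0,0,0,0,0,0,0]
  ]
}}

```text
clock: 12.75
eef_pos: [676.9, 201.6, 259.4]
tool_rot: [-3.009, 1.567, -2.979]
force: [0.1, 0.9, -2.5]
width: 13.5
```

```bash
python3 - <<'E'
import h
from h import *
s=ctrl.read_state();print(s['clock'],s['eef_pos'].round(1),s['force'].round(1),s['torque'].round(2),s['width'],s['qpos'].round(2))
np.save('s11.npy',s,allow_pickle=True)
w=ctrl.get_image('wrist');cv2.imwrite('pics/w11.png',w)
np.save('cal.npy',{n:ctrl.calibration(n) for n in('side','top','wrist')},allow_pickle=True)
E
sed -i "s/c=ctrl.calibration(n)/c=CAL[n]/; s/^def cam/CAL=np.load('cal.npy',allow_pickle=True).item()\ndef cam/" h.py
```

```text
12.75 [676.9 201.6 259.4] [ 0.1  0.9 -2.5] [-0.    0.03 -0.05] 13.53505380215022 [-0.24  0.7  -0.17  1.29  0.12  1.16  1.18]
```

View pics/w11.png

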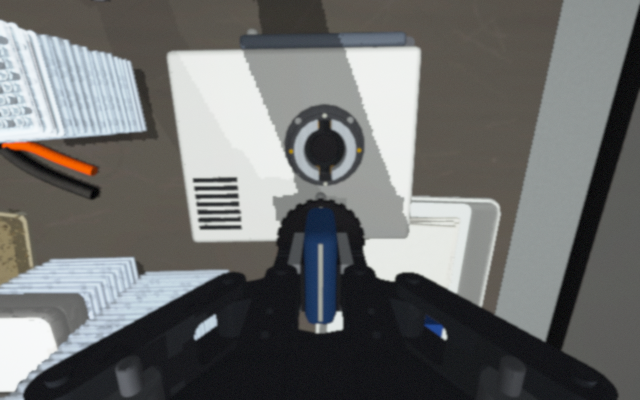

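```bash
python3 - <<'E'
from h import *
w=cv2.imread('pics/w11.png');cv2.imwrite('pics/w11z.png',cv2.resize(w[95:220,265:390],None,fx=4.8,fy=4.8,interpolation=2))
E
```

```text
(no output)
```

View pics/w11z.png

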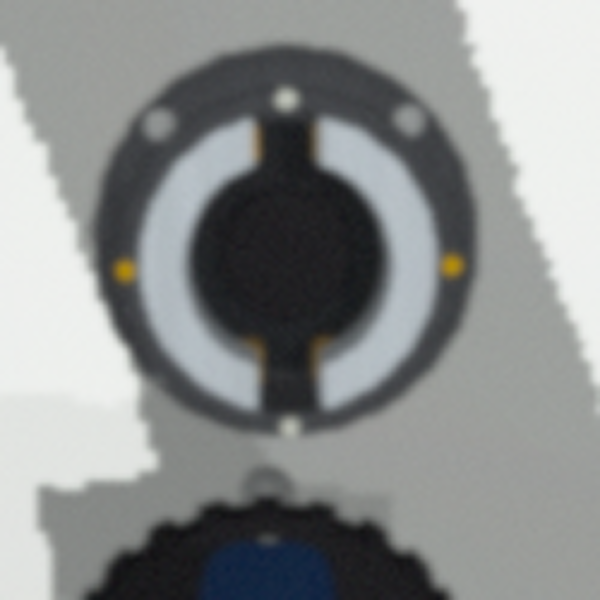

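```bash
python3 - <<'E'
from h import *
s=np.load('s11.npy',allow_pickle=True).item()
R=Ro.from_euler('xyz',s['tool_rot']).as_matrix();print(R.round(4))
W=lambda x,y:np.array([265+x/4.8,95+y/4.8])
for n,p in dict(c=(288,263),top=(286,98),bot=(290,428),l=(125,270),r=(452,265),s1=(287,140),s2=(290.5,375),L=(137,262),Rr=(438,262)).items():
    q=ray('wrist',W(*p),170,s);print(n,q.round(1),(R.T@(q-s['eef_pos'])).round(1))
# bar yaw
s0=np.load('s10.npy',allow_pickle=True).item();R0=Ro.from_euler('xyz',s0['tool_rot']).as_matrix()
w=lambda x,y:np.array([240+x/3.75,180+y/3.75])
z=s0['eef_pos'][2]+16+15
a,b=[R0.T@(ray('wrist',w(*p),z,s0)-s0['eef_pos']) for p in((302,240),(303,532))];print(a.round(1),b.round(1))
# reader corners at z=130
for p in((168,50),(419,47),(408,238),(192,242)): print(ray('wrist',p,130,s).round(1))
E
```

```text
[[-3.800e-03 -3.020e-02  9.995e-01]
 [-6.000e-04  9.995e-01  3.020e-02]
 [-1.000e+00 -5.000e-04 -3.900e-03]]
c [633.4 204.9 170. ] [ 89.6   4.7 -43. ]
top [607.3 203.7 170. ] [ 89.7   4.3 -69.2]
bot [661.2 206.2 170. ] [ 89.5   5.2 -15.2]
l [635.4 178.1 170. ] [ 89.6 -22.2 -41.9]
r [632.9 231.9 170. ] [ 89.5  31.7 -42.7]
s1 [613.8 204.1 170. ] [ 89.6   4.5 -62.7]
s2 [652.1 206.  170. ] [ 89.5   5.2 -24.4]
L [634.  180.1 170. ] [ 89.6 -20.2 -43.2]
Rr [632.5 229.6 170. ] [ 89.6  29.4 -43.2]
[-31.    1.  -16.8] [-31.    1.1  21.2]
[557.3  69.2 130. ]
[548.6 282.5 130. ]
[722.9 292.2 130. ]
[733.8  74.6 130. ]
```

Call:
{"name": "arm_command", "arguments": {
  "series": [
    [0,-1,0,0,0,0,0.9],
    [0,-1.4,0.2,0,0,0,0],
    [0,-1,0,0,0,0,0],
    [0,-1,0,0,0,0,0],
    [0,0,0,0,0,0,0],
    [0,0,0,-1,0,0,0],
    [0,0,0,-1,0,0,0],
    [0,0,0,-1,0,0,0],
    [0,0,0,-0.5,0,0,0],
    [0,0,0,0,0,0,0],
    [0,0,0,0,0,0,0]
  ]
}}

```text
clock: 13.72
eef_pos: [634.1, 203.3, 225.3]
tool_rot: [-2.897, 1.569, -2.851]
force: [-0.7, -0.2, -0.2]
width: 12.9
```

```bash
python3 - <<'E'
from h import *
s=ctrl.read_state();print(s['clock'],s['eef_pos'].round(1),s['force'].round(1),s['torque'].round(2),s['width'],s['qpos'].round(2))
np.save('s12.npy',s,allow_pickle=True)
print(Ro.from_euler('xyz',s['tool_rot']).as_matrix().round(4))
w=ctrl.get_image('wrist');cv2.imwrite('pics/w12.png',w)
t=ctrl.get_image('side');cv2.imwrite('pics/s12.png',cv2.resize(t[110:210,270:370],None,fx=6,fy=6,interpolation=2))
E
```

```text
13.7167 [634.1 203.3 225.3] [-0.7 -0.2 -0.2] [ 0.01 -0.06  0.01] 12.879485361535595 [-0.25  0.66 -0.18  1.47  0.13  1.02  1.16]
[[-1.50e-03 -4.55e-02  9.99e-01]
 [-4.00e-04  9.99e-01  4.55e-02]
 [-1.00e+00 -4.00e-04 -1.50e-03]]
```

View pics/w12.png

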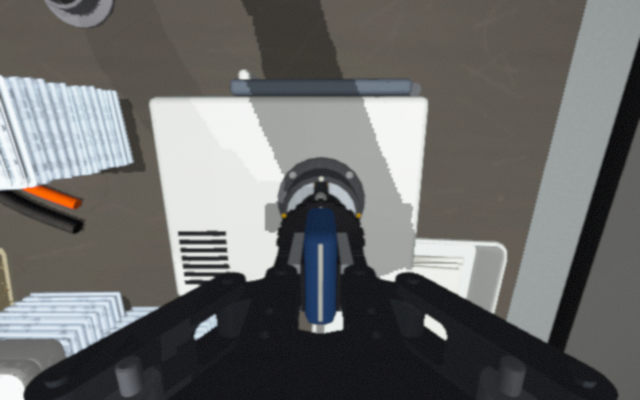

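View pics/s12.png

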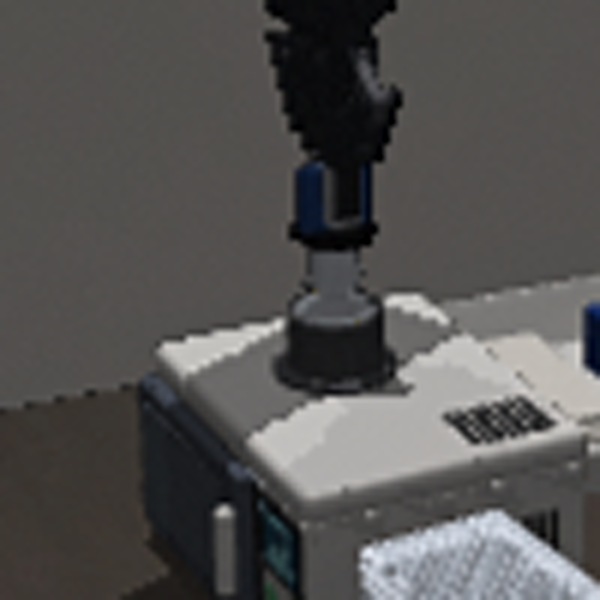

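Call:
{"name": "arm_command", "arguments": {
  "series": [
    [0,0,0,-0.5,0,0,0],
    [0,0,0,-0.5,0,0,0],
    [0,0,0,-0.5,0,0,0],
    [0,0,0,0,0,0,0]
  ]
}}

```text
clock: 14.15
eef_pos: [633.5, 203.2, 209.8]
tool_rot: [-2.815, 1.568, -2.769]
force: [-0.5, 0.4, -1.9]
width: 13.5
```

Call:
{"name": "arm_command", "arguments": {
  "series": [
    [0,0,0,-0.3,0,0,0],
    [0,0,0,-0.3,0,0,0],
    [0,0,0,0,0,0,0]
  ]
}}

```text
clock: 14.4
eef_pos: [633.9, 203.4, 204.6]
tool_rot: [-2.824, 1.57, -2.778]
force: [0.1, -0.4, -1.2]
width: 13.4
```

Call:
{"name": "arm_command", "arguments": {
  "series": [
    [0,0,0,-0.3,0,0,0],
    [0,0,0,-0.3,0,0,0],
    [0,0,0,0,0,0,0]
  ]
}}

```text
clock: 14.65
eef_pos: [633.9, 203.4, 198.6]
tool_rot: [-2.82, 1.57, -2.774]
force: [-0.2, 0.0, -1.9]
width: 13.2
```

Call:
{"name": "arm_command", "arguments": {
  "series": [
    [0,0,0,-0.3,0,0,0],
    [0,0,0,-0.3,0,0,0],
    [0,0,0,0,0,0,0]
  ]
}}

```text
clock: 14.9
eef_pos: [634.2, 203.5, 192.8]
tool_rot: [-3.019, 1.571, -2.973]
force: [-0.4, -0.8, -2.7]
width: 13.5
```

Call:
{"name": "arm_command", "arguments": {
  "series": [
    [0,0,0,-0.3,0,0,0],
    [0,0,0,-0.2,0,0,0],
    [0,0,0,0,0,0,0]
  ]
}}

```text
clock: 15.15
eef_pos: [634.5, 203.6, 188.5]
tool_rot: [0.295, 1.57, 0.341]
force: [0.1, -0.0, 2.2]
width: 13.3
```

Call:
{"name": "arm_command", "arguments": {
  "series": [
    [0,0,0,-0.2,0,0,0],
    [0,0,0,-0.1,0,0,0],
    [0,0,0,0,0,0,0]
  ]
}}

```text
clock: 15.4
eef_pos: [634.5, 203.6, 185.5]
tool_rot: [0.339, 1.57, 0.384]
force: [-0.0, -0.7, 3.8]
width: 13.4
```

Call:
{"name": "arm_command", "arguments": {
  "series": [
    [0,0,0,-0.2,0,0,0],
    [0,0,0,0,0,0,0]
  ]
}}

```text
clock: 15.57
eef_pos: [634.5, 203.6, 183.3]
tool_rot: [0.365, 1.57, 0.41]
force: [0.2, -0.3, 4.3]
width: 13.2
```

Call:
{"name": "arm_command", "arguments": {
  "series": [
    [0,0,0,-0.2,0,0,0],
    [0,0,0,0,0,0,0]
  ]
}}

```text
clock: 15.73
eef_pos: [634.5, 203.6, 181.2]
tool_rot: [0.385, 1.57, 0.431]
force: [-0.8, -0.6, 5.4]
width: 13.4
```

Call:
{"name": "arm_command", "arguments": {
  "series": [
    [0,0,0,-0.2,0,0,0],
    [0,0,0,0,0,0,0]
  ]
}}

```text
clock: 15.9
eef_pos: [634.5, 203.6, 180.1]
tool_rot: [0.238, 1.57, 0.284]
force: [-1.4, 0.2, 9.1]
width: 12.8
```

Call:
{"name": "arm_command", "arguments": {
  "series": [
    [0,0,0,-0.1,0,0,-4],
    [0,0,0,0,0,0,-4],
    [0,0,0,0,0,0,-4],
    [0,0,0,0,0,0,-4],
    [0,0,0,0,0,0,-4],
    [0,0,0,0,0,0,0]
  ]
}}

```text
clock: 16.4
eef_pos: [635.3, 203.5, 180.1]
tool_rot: [0.297, 1.568, -0.009]
force: [-1.3, -0.6, 11.8]
width: 13.4
```

```bash
cat > st.py <<'E'
from h import *
s=ctrl.read_state();R=Ro.from_euler('xyz',s['tool_rot']).as_matrix()
print(s['clock'],s['eef_pos'].round(1),'F',s['force'].round(1),'T',s['torque'].round(3),s['width'].round(1),s['qpos'].round(2),'yaw',np.degrees(np.arctan2(R[1,2],R[0,2])).round(2),'tilt',R[:,0].round(3))
E
python3 st.py
```

```text
Traceback (most recent call last):
  File "st.py", line 3, in <module>
    print(s['clock'],s['eef_pos'].round(1),'F',s['force'].round(1),'T',s['torque'].round(3),s['width'].round(1),s['qpos'].round(2),'yaw',np.degrees(np.arctan2(R[1,2],R[0,2])).round(2),'tilt',R[:,0].round(3))
                                                                                            ^^^^^^^^^^^^^^^^
AttributeError: 'float' object has no attribute 'round'
```

```bash
sed -i "s/s\['width'\].round(1)/round(s['width'],1)/" st.py; python3 st.py
```

```text
16.4 [635.3 203.5 180.1] F [-1.3 -0.6 11.8] T [-0.344  0.44   0.04 ] 13.4 [-0.31  0.7  -0.07  1.52  0.06  0.92  0.86] yaw -17.54 tilt [ 0.003 -0.    -1.   ]
```

Call:
{"name": "arm_command", "arguments": {
  "series": [
    [0,0,0,0,0,0,-4],
    [0,0,0,0,0,0,-4],
    [0,0,0,0,0,0,-4],
    [0,0,0,0,0,0,-4],
    [0,0,0,0,0,0,-4],
    [0,0,0,0,0,0,-4],
    [0,0,0,0,0,0,0]
  ]
}}

```text
clock: 16.98
eef_pos: [635.0, 203.0, 180.1]
tool_rot: [0.426, 1.569, -0.299]
force: [-1.7, -2.5, 12.3]
width: 13.6
```

```bash
python3 st.py
```

```text
16.9833 [635.  203.  180.1] F [-1.7 -2.5 12.3] T [-0.462  0.673  0.056] 13.6 [-0.38  0.71  0.05  1.52 -0.04  0.91  0.52] yaw -41.55 tilt [ 0.002 -0.001 -1.   ]
```

Call:
{"name": "arm_command", "arguments": {
  "series": [
    [0,0,0,0,0,0,-4],
    [0,0,0,0,0,0,-4],
    [0,0,0,0,0,0,-4],
    [0,0,0,0,0,0,-4],
    [0,0,0,0,0,0,-4],
    [0,0,0,0,0,0,-4],
    [0,0,0,0,0,0,-4],
    [0,0,0,0,0,0,-4],
    [0,0,0,0,0,0,-4],
    [0,0,0,0,0,0,-4],
    [0,0,0,0,0,0,0]
  ]
}}

```text
clock: 17.9
eef_pos: [634.2, 202.5, 180.1]
tool_rot: [0.068, 1.57, -1.355]
force: [-3.7, -3.5, 13.9]
width: 13.0
```

```bash
python3 st.py; python3 - <<'E'
from h import *
cv2.imwrite('pics/w13.png',ctrl.get_image('wrist'))
E
```

```text
17.9 [634.2 202.5 180.1] F [-3.7 -3.5 13.9] T [-0.556  1.084  0.106] 13.0 [-0.49  0.72  0.24  1.53 -0.2   0.92 -0.04] yaw -81.55 tilt [ 0.    -0.001 -1.   ]
```

View pics/w13.png

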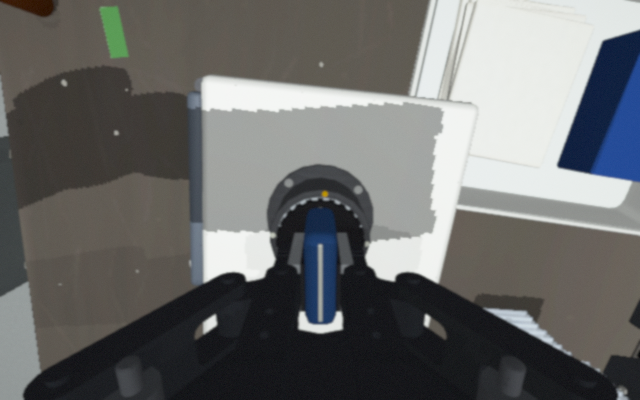

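Call:
{"name": "arm_command", "arguments": {
  "series": [
    [0,0,0,0,0,0,-3],
    [0,0,0,0,0,0,-3],
    [0,0,0,0,0,0,-2],
    [0,0,0,0,0,0,0]
  ]
}}

```text
clock: 18.28
eef_pos: [634.0, 202.4, 180.1]
tool_rot: [-0.155, 1.57, -1.716]
force: [-4.8, -3.4, 15.0]
width: 13.1
```

```bash
python3 st.py
```

```text
18.2833 [634.  202.4 180.1] F [-4.8 -3.4 15. ] T [-0.507  1.185  0.108] 13.1 [-0.51  0.72  0.28  1.53 -0.23  0.93 -0.15] yaw -89.46 tilt [-0.    -0.001 -1.   ]
```

Call:
{"name": "arm_command", "arguments": {
  "series": [
    [0,0,0,0,0,0,-2],
    [0,0,0,0,0,0,0],
    [0,0,0,0,0,0,0]
  ]
}}

```text
clock: 18.53
eef_pos: [634.0, 202.5, 180.1]
tool_rot: [-0.336, 1.57, -1.932]
force: [-4.3, -3.3, 14.7]
width: 13.5
```

```bash
python3 st.py
```

```text
18.5333 [634.  202.5 180.1] F [-4.3 -3.3 14.7] T [-0.487  1.214  0.094] 13.5 [-0.51  0.72  0.29  1.53 -0.24  0.93 -0.18] yaw -91.4 tilt [-0.    -0.001 -1.   ]
```

Call:
{"name": "arm_command", "arguments": {
  "series": [
    [0,0,0,0,0,0,-2],
    [0,0,0,0,0,0,0],
    [0,0,0,0,0,0,0]
  ]
}}

```text
clock: 18.78
eef_pos: [633.9, 202.5, 180.1]
tool_rot: [-0.443, 1.57, -2.073]
force: [-4.3, -2.0, 14.9]
width: 13.1
```

```bash
python3 st.py
```

```text
18.7833 [633.9 202.5 180.1] F [-4.3 -2.  14.9] T [-0.489  1.17   0.114] 13.1 [-0.52  0.72  0.3   1.53 -0.24  0.93 -0.21] yaw -93.39 tilt [-0.    -0.001 -1.   ]
```

Call:
{"name": "arm_command", "arguments": {
  "series": [
    [0,0,0,0,0,0,-2],
    [0,0,0,0,0,0,0],
    [0,0,0,0,0,0,0]
  ]
}}

```text
clock: 19.03
eef_pos: [633.9, 202.5, 180.1]
tool_rot: [-0.317, 1.57, -1.981]
force: [-5.1, -2.8, 14.8]
width: 13.1
```

```bash
python3 st.py;python3 - <<'E'
from h import *
w=ctrl.get_image('wrist');cv2.imwrite('pics/w14.png',cv2.resize(w[150:340,230:420],None,fx=3,fy=3,interpolation=2))
E
```

```text
19.0333 [633.9 202.5 180.1] F [-5.1 -2.8 14.8] T [-0.504  1.234  0.386] 13.1 [-0.53  0.72  0.31  1.53 -0.25  0.93 -0.23] yaw -95.33 tilt [-0.    -0.001 -1.   ]
```

View pics/w14.png

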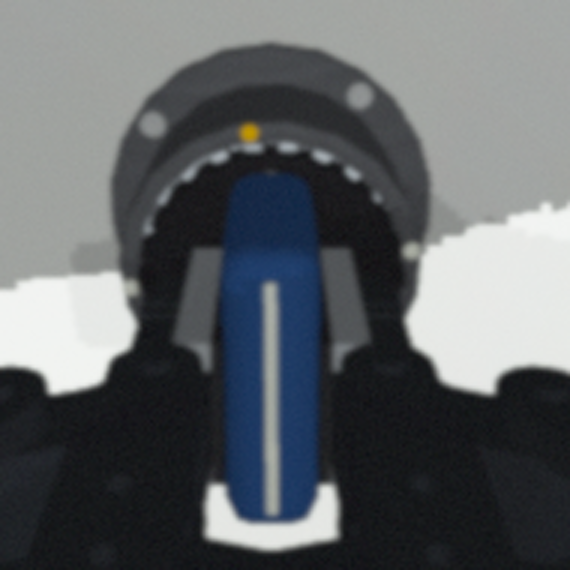

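Call:
{"name": "arm_command", "arguments": {
  "series": [
    [0,0,0,0,0,0,-0.4],
    [0,0,0,0,0,0,0],
    [0,0,0,0,0,0,0],
    [0,0,0,0,0,0,0],
    [0,0,0,0,0,0,0],
    [0,0,0,0,0,0,0],
    [0,0,0,0,0,0,0],
    [0,0,0,0,0,0,0],
    [0,0,0,0,0,0,0],
    [0,0,0,0,0,0,0],
    [0,0,0,0,0,0,0],
    [0,0,0,0,0,0,0]
  ]
}}

```text
clock: 20.08
eef_pos: [633.9, 202.5, 180.1]
tool_rot: [-0.307, 1.57, -1.977]
force: [-4.1, -2.7, 14.4]
width: 13.2
```

```bash
python3 st.py;python3 - <<'E'
from h import *
w=ctrl.get_image('side');cv2.imwrite('pics/s15.png',cv2.resize(w[100:280,220:420],None,fx=4,fy=3.3,interpolation=2))
w=ctrl.get_image('wrist');cv2.imwrite('pics/w15.png',w)
w=ctrl.get_image('top');cv2.imwrite('pics/t15.png',w)
E
```

```text
20.0833 [633.9 202.5 180.1] F [-4.1 -2.7 14.4] T [-0.601  1.226  0.597] 13.2 [-0.53  0.72  0.31  1.53 -0.25  0.93 -0.24] yaw -95.69 tilt [-0.    -0.001 -1.   ]
```

View pics/s15.png

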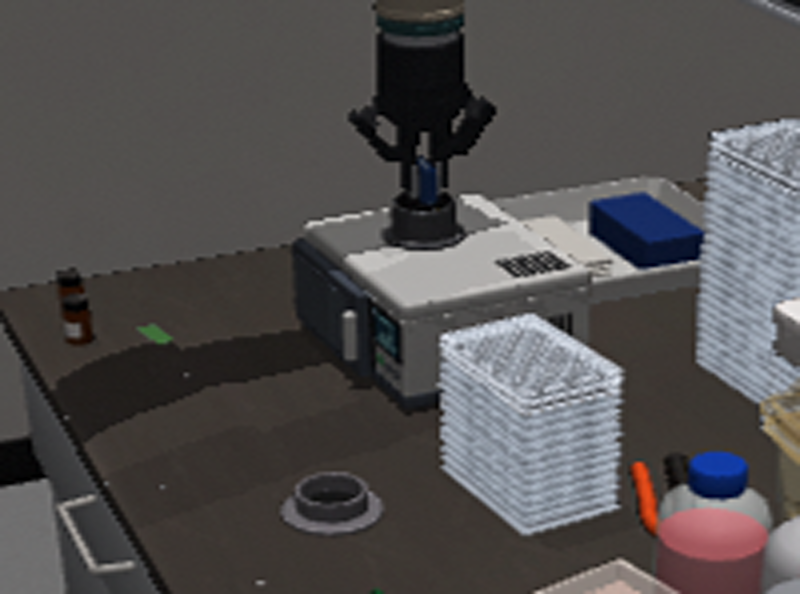

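View pics/w15.png

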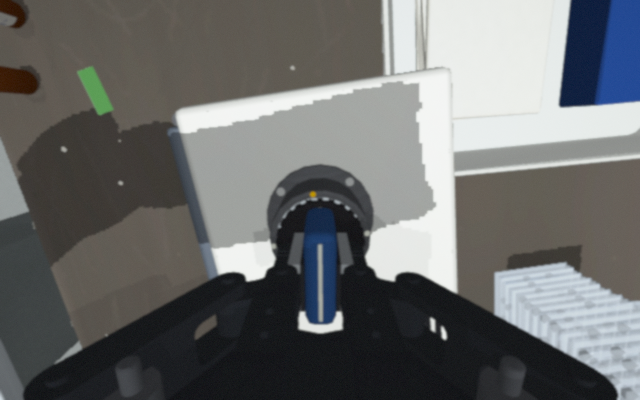

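View pics/t15.png

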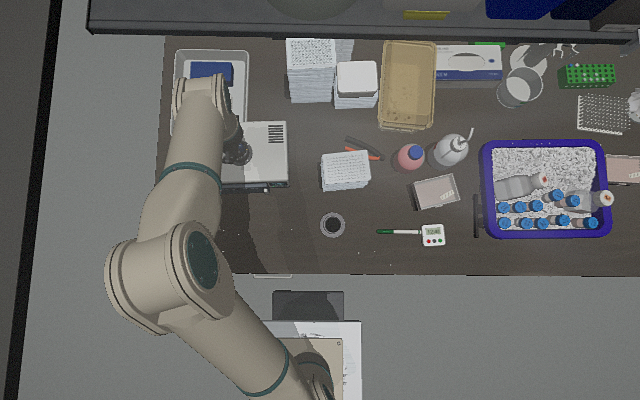

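Everything is as asked: the door is shut, the flange sits on the rim with the height steady at 180.1 mm, and the turn is against the stop (torque 0.6 N m). I'm handing it in.

```bash
python3 - <<'E'
from cell import ctrl
print(ctrl.finish_job())
E
```

```text
the job is handed in; nothing more can be done
None
```

The job is done and handed in at about 20 s of the 67 s allowed. The door is shut, and the arm is still holding the light source pressed home and turned to its stop.

- **Door:** I pushed it shut with the closed fingers. It resisted at the catch, then gave over about 9 mm and came up solid. I pressed to about 16 N along the push (about 20 N in all). Later pictures from all three cameras show it still shut.
- **Source:** I lifted it out of the cup by its blue grip. It went into the port without measurable side force, and I pressed it down against the spring until the flange met the rim. The TCP height stopped at 180.1 mm and stayed there.
- **Turn:** I turned it clockwise about 98°, counting the pins' play. The turning torque rose from about 0.1 to 0.6 N m over the last 2 to 3°, which I take to be the stop.
- **Last checks:** After holding still for about a second, the pose had not moved and the press was about 14 N, against the 6.5 N spring. The grip bar showed no visible slip in the fingers, and the other things on the bench were where they started.

Two readings did not agree well. The port's position differed by up to 5 mm between cameras, so I relied on the wrist camera. The wrist torque read less than the spring's stated 0.18 N m until the stop was reached. The shutter itself cannot be seen, so its being open is inferred from the turn angle and the stop torque.

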